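# Heft the cartons in the catch tray and collect the full ones

## Robot

A 6-joint arm with a two-finger parallel gripper is mounted at the origin on a cart in front of the work surface, level with it; the furniture and walls round the work are solid. World frame = base frame: x ahead of the robot, y to its left, z up, the work surface at z = 0. Lengths are in mm, angles in rad, forces in N, time in s.
With the tool pointing down it reaches from about 350 to 775 mm from the base axis. Payload 5.5 kg.
Tool frame: the origin (TCP) lies midway between the tips of the shut fingers; the grasp point (between the pads) lies grip_depth behind it (grip_depth is the distance from the TCP to the grasp point, in mm); z points along the fingers, y is the line along which they close (so a half turn about z gives the same grasp; the last joint's range is limited). The gripper opens to 85 mm and grips with 20 to 120 N. Pads are 22 mm wide; open, the fingers measure 114 mm over their backs; the gripper's body (76 mm by 85 mm) begins 54 mm behind the grasp point. The pads swing forward as they close: fully open they stand 13 mm farther back than shut.
Start: joints at [1.027, 0.313, 0.046, 1.304, 0, 1.431], TCP at [225.956, 528.791, 195.423] pointing down, gripper open.
Joint ranges: [-2.76, 2.76], [-0.86, 1.69], [-1.03, 1.26], [-2.2, 2.34], [-1.47, 1.5], [-3.14, 3.14]. Speed limits (rad/s): [2.57, 2.57, 3.14, 3.14, 3.14, 3.14].

## Interface

Orientations are given as a 3x3 rotation matrix whose columns are the frame's x, y, z axes.
In Python, from workcell import read_state, read_camera, sign_off, grip_depth gives the robot as it stands.
- The arm moves only by the tool jog_arm, never from a script. Its argument "plan" is a list of rows, each an object with "fingers": the opening, from 0 (shut) to 1 (fully open); "offset": the shift along the tool's x, y, z in units of 250 mm (1.0 is 250 mm), a list of three; "rot": the turn, a rotation vector about the tool's x, y, z in units of 90 degrees (1.0 is 90 degrees), a list of three. A call has 1 to 12 rows; each row is the pose to reach, as a shift and turn from the pose commanded when the call began, along the tool's axes at that moment; what a row does not reach only later rows make up. A row lasts 1/8 s, in which the tool goes at most 62.5 mm and 10.7 degrees, less where a joint would pass 70% of its speed; a pose out of reach is approached as far as the arm can. A call with a number of a shift or a turn outside -1 to 1 is refused whole. A call with a gripper value outside its range is refused whole. The fingers move at their own pace and stop on an object; "squeeze" is the grip in N (left out, the last holds). Time passes only in rows, so rows that repeat a pose let the fingers close. It gives the time, the measured TCP pose, the force, the opening and the grip force at its end, in the units of the state.
- read_state(): the state, without advancing time (a new reading comes with each control period).
- read_camera(name): name is "side" or "top"; returns a dict with "color" (384x512x3 uint8, red, green, blue), "intrinsics" (3x3 intrinsics, pixels), "rvec" (rotation vector, rad) and "tvec" (3), from world to camera coordinates, as OpenCV has them. Camera axes: x right, y down, z forward; pixel columns grow to the right and rows downward; lengths in mm; the calibration is good to about 2 mm. A picture is of the moment at which its call begins. There is no depth.
- sign_off(): hands the job in; it is judged then, once.
The state is a dict: "time_s": time; "joint_positions": joint angles; "dq": joint speeds; "tau": joint torques, N m; "position": TCP position; "tcp_rot": TCP orientation; "contact_force": force on the tool from outside, world axes, zero at the start; "torque": the same for the moment, N m; "finger_gap": opening from 0.0 (shut) to 1.0 (fully open); "finger_force": force on a finger pad.
Only numpy, scipy, OpenCV 4.12 (cv2) and the standard library are available. Lean on these libraries where they do the work, as an engineer would, in place of code of your own. Each camera call takes 0.05 s, during which the arm holds its last target. There are 200 camera calls.

## Task

Three sealed, identical-looking cartons lie in the catch tray under the overhanging head of the counting machine; some, one or two of them, are full of parts and the others came through empty, which can only be told by their weight. Put every full carton upright on the floor of the grey tote, setting it down gently rather than dropping it, and leave every empty carton standing upright in the catch tray; do not disturb the other things on the bench.

Things in the scene. Friction and masses are not known exactly. Their poses are not given: they have to be found in the camera images.
- machine: grey bench-top counting machine, fixed, 195 deep x 340 wide x 350 mm high; origin on the bench under the middle of its catch tray, x away from the robot into the machine, y left along the tray, z up. Tray floor 30 mm above the bench, x -67 to +60, y -167 to +167 mm, with a 10 mm lip at front and sides; the cartons stand in it about 100 mm apart along y, near x = 0
- head_edge (a point): middle of the lower front edge of the machine's overhanging head, 250 mm above the bench, 30 mm in front of (x = -30 mm) the machine's origin; axes as the machine. The head blocks a vertical tool from the cartons; a tool leaning about 35 degrees, its fingers pointing forward under the head, reaches them
- carton_1: sealed plain brown cardboard carton, 64 long (x) x 44 wide (y) x 60 mm high, origin at the centre of its underside, z up; x points roughly into the machine, grip it across the 44 mm. The three look alike; empty it weighs about 100 g, full about 400 g (the contents hardly shift)
- carton_2: sealed plain brown cardboard carton, 64 long (x) x 44 wide (y) x 60 mm high, origin at the centre of its underside, z up; x points roughly into the machine, grip it across the 44 mm. The three look alike; empty it weighs about 100 g, full about 400 g (the contents hardly shift)
- carton_3: sealed plain brown cardboard carton, 64 long (x) x 44 wide (y) x 60 mm high, origin at the centre of its underside, z up; x points roughly into the machine, grip it across the 44 mm. The three look alike; empty it weighs about 100 g, full about 400 g (the contents hardly shift)
- tote: low open grey plastic tote, fixed on the bench, 140 (x) x 240 (y) mm outside, 40 mm high, walls and floor 5 mm thick; origin at the centre of its underside, z up. Two cartons fit side by side along its y with their long sides along its x
- wood_block: pine offcut block, 45 x 90 x 60 mm high, a bystander; origin at the centre of its underside
- chuck_key: steel chuck key lying on the bench, 55 x 62 x 16 mm, a bystander; origin at the centre of its underside

How it is judged:
By the outcome, as a careful person would: the job done as asked, in the order asked, and still so for the second after the job is handed in, with the robot touching nothing.
It also fails if it takes over 67 s, if anything falls off the work surface, if the arm or the gripper's body presses on something with over 40 N, if the wrist force passes 120 N, or if a joint passes its speed limit or range.

## Working session

There is one attempt and no reset: what is moved stays moved. The work goes in short steps, Python scripts to look and compute and a tool call to move; the robot and the scene stay as the last step left them, time stands still between calls to the robot, and variables do not carry over. Pictures are saved under pics/ and viewed, at most 10 in all, crops included, and the job is handed in when it is done.

Besides the shell and the picture viewer there is one more tool, called by a JSON object that holds its "api" and its "payload". jog_arm: Moves the arm, as the interface text tells. Shifts and turns lie within -1 to 1; 1 stands for 250 mm of shift or 90 degrees of turn. Its arguments: {"type":"object","properties":{"plan":{"type":"array"},"squeeze":{"type":"number"}},"required":["plan"]}

```bash
mkdir -p pics; ls; python3 - <<'E'
from workcell import *
import workcell,cv2,numpy as np
s=read_state();print(s, grip_depth)
for n in("top","side"):
    c=read_camera(n);cv2.imwrite(f"pics/{n}0.png",c["color"][:,:,::-1]);print(n,c["intrinsics"],c["rvec"],c["tvec"])
    R=cv2.Rodrigues(np.array(c["rvec"]))[0];print(R,-R.T@np.array(c["tvec"]).ravel())
E
```

```text
pics
{'time_s': 0.0, 'joint_positions': array([1.02739577e+00, 3.14006763e-01, 4.49767027e-02, 1.30360836e+00,
       1.00618086e-05, 1.43118533e+00]), 'dq': array([ 4.80802581e-04, -2.16840048e-03,  9.72585221e-05, -2.86065397e-04,
       -1.37074288e-03,  9.00257710e-04]), 'tau': array([ 1.59401818e-03, -4.80626750e+01,  2.98532724e+01,  1.91081723e-02,
       -1.79333369e-04, -2.24368236e-06]), 'position': array([225.629184  , 528.25075524, 194.50439051]), 'tcp_rot': array([[-9.19578528e-01,  3.92905086e-01, -9.61065539e-04],
       [ 3.92906171e-01,  9.19577224e-01, -1.57154603e-03],
       [ 2.66305551e-04, -1.82276857e-03, -9.99998303e-01]]), 'contact_force': array([-0.91825532, -0.12458141, -0.1049767 ]), 'torque': array([0.03468669, 0.01318177, 0.0356554 ]), 'finger_force': 0.0, 'finger_gap': 1.0004385534619993} 18.700000000000003
top [[461.28147824   0.         252.41556919]
 [  0.         461.28147824 199.06345263]
 [  0.           0.           1.        ]] [ 1.98127676 -2.11404726  0.34280168] [ -24.84284452  524.63297123 1534.80536561]
[[-0.06421734 -0.99793017 -0.00339107]
 [-0.945724    0.06194189 -0.31901305]
 [ 0.3185628  -0.01727915 -0.94774426]] [   5.63076031  -30.7680445  1621.88348956]
side [[428.49328774   0.         262.86734331]
 [  0.         428.49328774 184.7551579 ]
 [  0.           0.           1.        ]] [ 2.06034712 -0.86635867  0.44635399] [-389.08348512  331.64614794 1051.34792494]
[[ 0.6982024  -0.71589157  0.00355984]
 [-0.41845957 -0.41214425 -0.80933844]
 [ 0.58086573  0.56359239 -0.58733178]] [-200.25245291 -734.38722694  887.2890967 ]
```

View pics/top0.png

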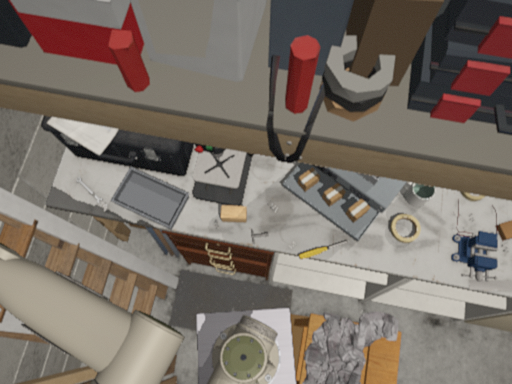

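View pics/side0.png

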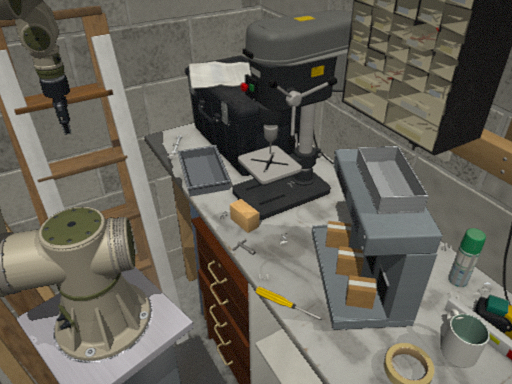

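The top view shows the tray with cartons at about (308,180), (332,195) and (357,209). The tote is at (150,197), the block at (233,213) and the key at (260,235). The side view shows the cartons at (340,233), (350,262) and (361,292), and the tote at (205,168). I'll enlarge both views.

```bash
python3 - <<'E'
import cv2,numpy as np
t=cv2.imread("pics/top0.png");s=cv2.imread("pics/side0.png")
a=cv2.resize(t[155:245,270:400],None,fx=6,fy=6,interpolation=cv2.INTER_CUBIC)
cv2.imwrite("pics/a.png",a)
b=cv2.resize(t[160:240,100:200],None,fx=4,fy=4,interpolation=cv2.INTER_CUBIC)
c=cv2.resize(s[215:335,300:400],None,fx=4,fy=4,interpolation=cv2.INTER_CUBIC)
o=np.zeros((480,800,3),np.uint8);o[:320,:400]=b;o[:,400:]=c
cv2.imwrite("pics/b.png",o)
E
```

```text
(no output)
```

View pics/a.png

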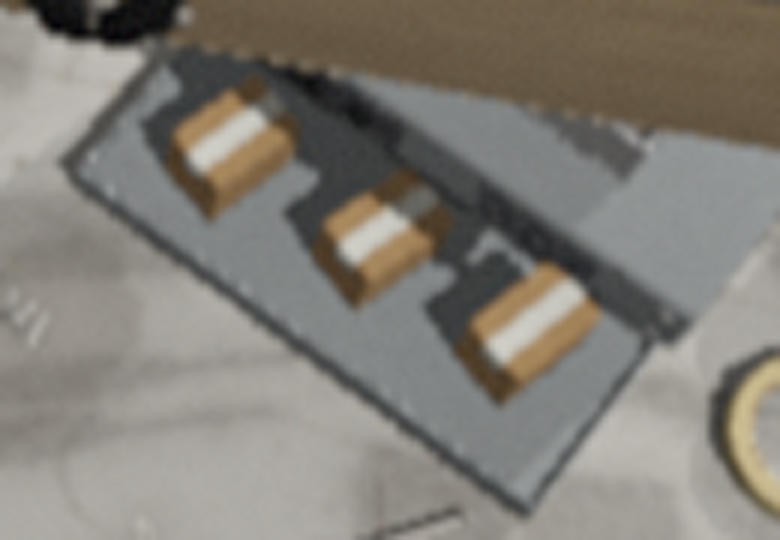

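View pics/b.png

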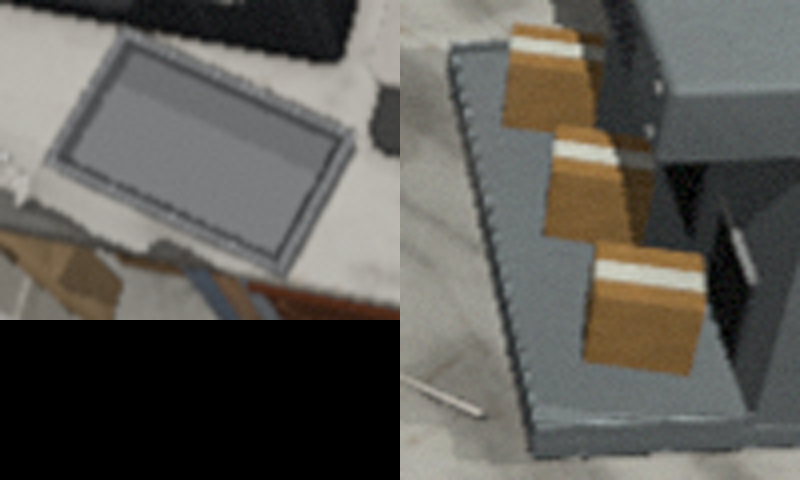

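The crops show the tray's front edge from (68,165) to (527,515) in the first crop, with the carton tops clearly visible. The tote rim corners are at about (122,30), (355,135), (285,275) and (50,160) in the second crop. Next I cast rays through these points.

```bash
cat > h.py <<'E'
import numpy as np,cv2
from workcell import *
def cam(n):
    c=read_camera(n);return c
def cast(c,px,z):
    R=cv2.Rodrigues(np.array(c["rvec"]))[0];t=np.array(c["tvec"]).ravel();K=np.array(c["intrinsics"])
    d=(R.T@np.linalg.inv(K)@np.c_[np.array(px,float),np.ones(len(px))].T).T;o=-R.T@t
    return (o+d*((z-o[2])/d[:,2])[:,None])
E
python3 - <<'E'
from h import *
np.set_printoptions(precision=1,suppress=True)
T=read_camera("top");S=read_camera("side")
A=lambda p:[(270+u/6-.4,155+v/6-.4) for u,v in p]
B=lambda p:[(100+u/4-.4,160+v/4-.4) for u,v in p]
C=lambda p:[(300+(u-400)/4-.4,215+v/4-.4) for u,v in p]
tr=cast(T,A([(68,165),(527,515)]),40)[:,:2];print("tray T",tr,np.degrees(np.arctan2(*(tr[0]-tr[1])[::-1])))
tr=cast(S,C([(450,47),(532,430)]),40)[:,:2];print("tray S",tr,np.degrees(np.arctan2(*(tr[0]-tr[1])[::-1])))
for n,p in dict(A=[(170,150),(210,183),(297,140)],B=[(318,235),(360,278),(442,232)],C=[(468,325),(507,372),(603,308),(545,263)]).items():
    print(n,"T top FL FR RR",cast(T,A(p),90)[:,:2].tolist())
for n,p in dict(A=[(508,57)],B=[(557,125),(552,160)],C=[(600,242),(594,283),(703,292),(703,252)]).items():
    print(n,"S top",cast(S,C(p),90)[:,:2].tolist())
for n,p in dict(A=[(503,125),(597,130)],B=[(545,235),(642,246)],C=[(585,360),(688,373)]).items():
    print(n,"S bot FR RR",cast(S,C(p),30)[:,:2].tolist())
q=cast(T,B([(122,30),(355,135),(285,275),(50,160)]),40)[:,:2];print("tote",q,q.mean(0))
for i in range(4):
    d=q[(i+1)%4]-q[i];print(np.linalg.norm(d),np.degrees(np.arctan2(d[1],d[0])))
# side tote: gray contour in both views
for n,c,box in(("S",S,(170,140,240,200)),("T",T,(105,160,195,235))):
    pass
w=cv2.cvtColor(T["color"],cv2.COLOR_RGB2HSV)
m=cv2.inRange(w,(8,100,90),(22,255,255));m[:,:210]=0;m[:200]=0;m[230:]=0;m[:,255:]=0
ys,xs=np.nonzero(m);print("block top~",cast(T,[(xs.mean(),ys.mean())],50))
print("key",cast(T,[(260,235)],8))
E
```

```text
tray T [[ 595.9 -168.1]
 [ 360.4 -417.6]] 46.64522587898455
tray S [[ 589.7 -172.5]
 [ 360.9 -419. ]] 47.12389562345952
A T top FL FR RR [[582.7887553777853, -224.7742960364036], [560.4981200729017, -246.31452890321086], [584.1767743351394, -300.48357285410464]]
B T top FL FR RR [[524.0200418928557, -306.18111008518133], [496.01150777505177, -327.6057774536285], [521.1223778366366, -378.86906757429074]]
C T top FL FR RR [[463.38622344717083, -386.6478436956502], [433.7283643788226, -405.37020780568173], [468.5484559335627, -466.1430297088988], [498.1345282502048, -436.3952693589016]]
A S top [[563.2016057094829, -240.96548652183645]]
B S top [[532.2105852946912, -305.2695958697809], [503.6148520725287, -322.16488969747854]]
C S top [[467.22552665177875, -385.0574460442432], [437.7900714362712, -401.31979863365245], [477.6059995182037, -451.74409376546254], [504.6348773614593, -434.6688902266843]]
A S bot FR RR [[560.3508726034316, -245.51421351583156], [603.131086290307, -296.2660423460426]]
B S bot FR RR [[496.9650943874276, -329.1482519889568], [533.9734293569187, -380.55925866000166]]
C S bot FR RR [[431.41899062249695, -407.83969423828125], [467.44980873684415, -458.5106895925997]]
tote [[691.8 385. ]
 [574.4 171.4]
 [446.9 236. ]
 [568.5 447.5]] [570.4 310. ]
243.72051815221906 -118.7868693038126
142.922698637165 153.1458777321164
244.0077511820806 60.11535417022162
138.24234990286476 -26.889203283739906
block top~ [[463.1  17.7  50. ]]
key [[410.2 -78.7   8. ]]
```

```bash
cat >> h.py <<'E'
from scipy.spatial.transform import Rotation as Rn
np.set_printoptions(precision=1,suppress=True)
def lean(yaw,tilt):
    a,t=np.radians([yaw,tilt]);x=np.array([np.cos(a),np.sin(a),0]);k=np.array([0,0,1.])
    z=np.sin(t)*x-np.cos(t)*k;y=np.array([-np.sin(a),np.cos(a),0]);return np.c_[np.cross(y,z),y,z]
def goal(gp,yaw,tilt,depth=None,s=None):
    "units to bring the grasp point to gp, tool leaning along yaw"
    s=s or read_state();R=s["tcp_rot"];G=lean(yaw,tilt)
    tcp=np.array(gp,float)+G[:,2]*(grip_depth if depth is None else depth)
    o=R.T@(tcp-s["position"])/250;r=Rn.from_matrix(R.T@G).as_rotvec()/(np.pi/2)
    print("offset",np.round(o,3).tolist(),"rot",np.round(r,3).tolist(),"tcp",tcp)
E
python3 - <<'E'
from h import *
for n,(x0,y0,x1,y1) in(("top",(270,155,400,245)),("side",(300,215,400,335))):
    c=read_camera(n);im=c["color"];h=cv2.cvtColor(im,cv2.COLOR_RGB2HSV)
    br=cv2.inRange(h,(8,80,40),(24,255,255))
    br[:y0]=0;br[y1:]=0;br[:,:x0]=0;br[:,x1:]=0
    if n=="top": br[:168,:]=br[:168,:]*(0); 
    k,l,st,ce=cv2.connectedComponentsWithStats(cv2.morphologyEx(br,cv2.MORPH_CLOSE,np.ones((5,5))))
    for i in range(1,k):
        if st[i,4]<60: continue
        m=(l==i).astype(np.uint8);hull=cv2.convexHull(cv2.findContours(m,0,2)[0][0])
        f=cv2.fillConvexPoly(np.zeros_like(m),hull,1)
        w=(f>0)&(h[:,:,1]<60)&(h[:,:,2]>165)
        ys,xs=np.nonzero(w);p=np.c_[xs,ys].astype(float)
        q=cast(c,p,90)[:,:2];mu=q.mean(0);u,sv,v=np.linalg.svd(q-mu);d=v[0]*np.sign(v[0,0]);e=(q-mu)@d
        print(n,"area",st[i,4],"tape px",p.mean(0),"n",len(p),"mid",mu,"yaw",np.degrees(np.arctan2(d[1],d[0])),"ext",e.min(),e.max())
goal((430,0,260),-30,20)
E
```

```text
top area 298 tape px [307.4 177.7] n 65 mid [ 587.8 -259. ] yaw -56.00297051344706 ext -23.115655954921102 24.945738752624816<stdin>:14: RuntimeWarning: Mean of empty slice.
  ret = um.true_divide(
<stdin>:15: RuntimeWarning: Mean of empty slice.
Traceback (most recent call last):
ValueError: zero-size array to reduction operation minimum which has no identity
```

```bash
python3 - <<'E'
from h import *
for n,(x0,y0,x1,y1) in(("top",(290,165,375,228)),("side",(320,218,380,312))):
    c=read_camera(n);im=c["color"];h=cv2.cvtColor(im,cv2.COLOR_RGB2HSV)
    w=cv2.inRange(h,(0,0,165),(180,70,255)) 
    k,l,st,ce=cv2.connectedComponentsWithStats(w)
    for i in range(1,k):
        if not(15<st[i,4]<200 and x0<ce[i,0]<x1 and y0<ce[i,1]<y1):continue
        ys,xs=np.nonzero(l==i);p=np.c_[xs,ys].astype(float)
        q=cast(c,p,90)[:,:2];mu=q.mean(0);u,sv,v=np.linalg.svd(q-mu);d=v[0]*np.sign(v[0,0]);e=(q-mu)@d
        print(n,"px",ce[i],"n",len(p),"mid",mu,"yaw",np.degrees(np.arctan2(d[1],d[0])),"front",mu+e.min()*d,"ctr est",mu+(e.min()+32-1)*d,e.max()-e.min())
goal((430,0,260),-30,20);goal((400,250,260),-10,10)
E
```

```text
top px [307.4 177.7] n 66 mid [ 588. -259.] yaw -55.44494653472346 front [ 574.8 -239.9] ctr est [ 592.4 -265.4] 48.02556172144268
top px [331.7 193.7] n 56 mid [ 522.1 -338. ] yaw -59.69553315896516 front [ 512.7 -321.8] ctr est [ 528.4 -348.6] 38.104831872743006
top px [302.2 208.1] n 150 mid [ 476.1 -229.3] yaw 72.93279641937522 front [ 464.5 -267. ] ctr est [ 473.6 -237.3] 67.08974786350917
top px [358.7 208. ] n 95 mid [ 463.6 -425.6] yaw -55.48167057065083 front [ 446.1 -400.2] ctr est [ 463.7 -425.7] 63.15176565889099
side px [335.8 226.3] n 63 mid [ 589.7 -252.9] yaw -55.75691179034179 front [ 577.3 -234.7] ctr est [ 594.7 -260.3] 44.85955889969114
side px [345.6 252.6] n 60 mid [ 524.4 -332.7] yaw -61.59995752238011 front [ 515.9 -316.9] ctr est [ 530.6 -344.2] 37.29426135682455
side px [361.8 283.4] n 128 mid [ 465.9 -421.3] yaw -55.09908062623828 front [ 448.5 -396.4] ctr est [ 466.3 -421.8] 61.73543973079945
offset [-1.607, -1.627, -0.188] rot [0.013, -0.222, 0.075] tcp [435.5  -3.2 242.4]
offset [-1.091, -0.748, -0.185] rot [-0.013, -0.111, -0.146] tcp [403.2 249.4 241.6]
```

{"api": "jog_arm", "payload": {"plan": [{"fingers": 1,"offset": [-0.95,-0.65,-0.2],"rot": [0,-0.1,-0.1]},{"fingers": 1,"offset": [-0.95,-0.65,-0.2],"rot": [0,-0.1,-0.1]},{"fingers": 1,"offset": [-0.95,-0.65,-0.2],"rot": [0,-0.1,-0.1]},{"fingers": 1,"offset": [-0.95,-0.65,-0.2],"rot": [0,-0.1,-0.1]},{"fingers": 1,"offset": [-0.95,-0.65,-0.2],"rot": [0,-0.1,-0.1]},{"fingers": 1,"offset": [-0.95,-0.65,-0.2],"rot": [0,-0.1,-0.1]}], "squeeze": 40}}

```text
time_s: 1.1
position: [382.1, 284.0, 246.4]
tcp_rot: [[-0.957, 0.25, 0.15], [0.245, 0.968, -0.05], [-0.157, -0.011, -0.987]]
contact_force: [-0.4, 0.6, 0.2]
finger_gap: 1.004
finger_force: 0.0
```

```bash
python3 - <<'E'
from h import *
s=read_state();print(s["time_s"],s["position"],s["joint_positions"]);goal((430,20,270),-30,25);goal((480,-130,260),-55,35)
E
```

```text
1.1 [382.1 284.  246.4] [ 0.6  0.  -0.2  1.3 -0.1  0.8]
offset [-0.476, -0.984, 0.06] rot [0.044, -0.175, 0.168] tcp [436.8  16.  253.1]
offset [-0.811, -1.534, 0.153] rot [0.164, -0.274, 0.424] tcp [ 486.2 -138.8  244.7]
```

{"api": "jog_arm", "payload": {"plan": [{"fingers": 1,"offset": [-0.4,-0.98,0.05],"rot": [0.04,-0.17,0.17]},{"fingers": 1,"offset": [-0.4,-0.98,0.05],"rot": [0.04,-0.17,0.17]},{"fingers": 1,"offset": [-0.4,-0.98,0.05],"rot": [0.04,-0.17,0.17]},{"fingers": 1,"offset": [-0.4,-0.98,0.05],"rot": [0.04,-0.17,0.17]},{"fingers": 1,"offset": [-0.4,-0.98,0.05],"rot": [0.04,-0.17,0.17]},{"fingers": 1,"offset": [-0.4,-0.98,0.05],"rot": [0.04,-0.17,0.17]}]}}

```text
time_s: 1.85
position: [418.0, 23.2, 251.7]
tcp_rot: [[-0.788, 0.499, 0.361], [0.457, 0.866, -0.202], [-0.413, 0.005, -0.91]]
contact_force: [0.2, -0.5, 0.8]
finger_gap: 0.999
finger_force: 0.0
```

```bash
python3 - <<'E'
from h import *
s=read_state();print(s["time_s"],s["position"],s["joint_positions"])
g=np.array([593.5,-263,62]);z=lean(-55.5,35)[:,2]
goal(g-z*150,-55.5,35)
E
```

```text
1.85 [418.   23.2 251.7] [ 0.  -0.3 -0.5  1.  -0.2  0.5]
offset [-0.692, -0.513, 0.672] rot [0.144, -0.116, 0.245] tcp [ 550.8 -200.9  169.6]
```

{"api": "jog_arm", "payload": {"plan": [{"fingers": 1,"offset": [-0.69,-0.51,0.67],"rot": [0.144,-0.116,0.245]},{"fingers": 1,"offset": [-0.69,-0.51,0.67],"rot": [0.144,-0.116,0.245]},{"fingers": 1,"offset": [-0.69,-0.51,0.67],"rot": [0.144,-0.116,0.245]},{"fingers": 1,"offset": [-0.69,-0.51,0.67],"rot": [0.144,-0.116,0.245]},{"fingers": 1,"offset": [-0.69,-0.51,0.67],"rot": [0.144,-0.116,0.245]},{"fingers": 1,"offset": [-0.69,-0.51,0.67],"rot": [0.144,-0.116,0.245]},{"fingers": 1,"offset": [-0.69,-0.51,0.67],"rot": [0.144,-0.116,0.245]}]}}

```text
time_s: 2.72
position: [551.2, -197.2, 169.8]
tcp_rot: [[-0.468, 0.822, 0.326], [0.673, 0.57, -0.471], [-0.573, -0.002, -0.82]]
contact_force: [-0.6, 0.7, 1.5]
finger_gap: 1.0
finger_force: 0.0
```

```bash
python3 - <<'E'
from h import *
s=read_state();print(s["time_s"],s["position"],s["joint_positions"])
goal([593.5,-263,62],-55.5,35)
for n in("top","side"):cv2.imwrite(f"pics/{n}1.png",read_camera(n)["color"][:,:,::-1])
t=cv2.imread("pics/top1.png")[140:250,270:400];s=cv2.imread("pics/side1.png")[170:335,300:400]
o=np.zeros((495,800,3),np.uint8);o[:420,:494]=cv2.resize(t,(494,420));o[:,500:]=cv2.resize(s,(300,495));cv2.imwrite("pics/c.png",o)
E
```

```text
2.725 [ 551.2 -197.2  169.8] [-0.3 -0.  -0.6  0.5 -0.4  0.6]
offset [-0.009, -0.01, 0.608] rot [0.001, -0.001, 0.003] tcp [ 599.6 -271.8   46.7]
```

View pics/c.png

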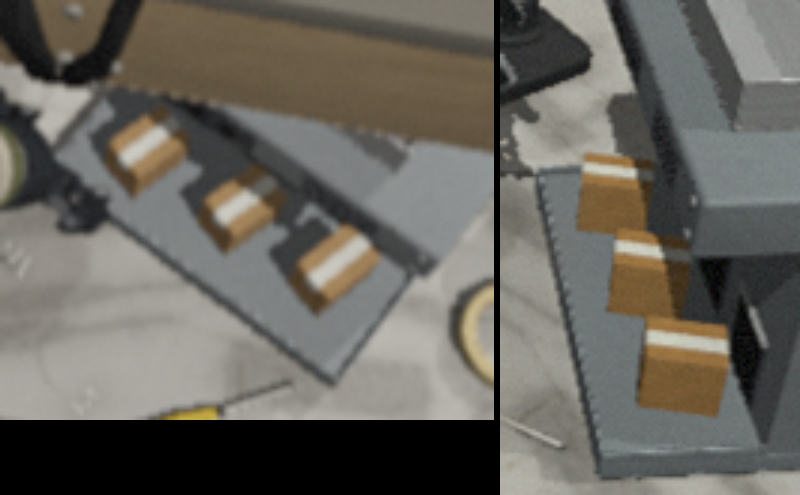

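The crop shows the open gripper in front of the tray, with its fingers near (75,215), lined up on the left carton. The cartons have not moved. I'll advance along the tool axis.

{"api": "jog_arm", "payload": {"plan": [{"fingers": 1,"offset": [-0.008,-0.01,0.15],"rot": [0,0,0]},{"fingers": 1,"offset": [-0.008,-0.01,0.3],"rot": [0,0,0]},{"fingers": 1,"offset": [-0.008,-0.01,0.4],"rot": [0,0,0]},{"fingers": 1,"offset": [-0.008,-0.01,0.48],"rot": [0,0,0]},{"fingers": 1,"offset": [-0.008,-0.01,0.55],"rot": [0,0,0]},{"fingers": 1,"offset": [-0.008,-0.01,0.605],"rot": [0,0,0]},{"fingers": 1,"offset": [-0.008,-0.01,0.605],"rot": [0,0,0]}]}}

```text
time_s: 3.7
position: [599.2, -272.7, 46.6]
tcp_rot: [[-0.467, 0.822, 0.325], [0.674, 0.569, -0.472], [-0.573, -0.002, -0.82]]
contact_force: [0.1, 0.4, 0.1]
finger_gap: 1.003
finger_force: 0.0
```

```bash
python3 - <<'E'
from h import *
s=read_state();print(s["time_s"],s["position"],s["joint_positions"],s["contact_force"])
goal([593.5,-263,62],-55.5,35)
for n in("top","side"):cv2.imwrite(f"pics/{n}2.png",read_camera(n)["color"][:,:,::-1])
t=cv2.imread("pics/top2.png")[150:220,270:360];s=cv2.imread("pics/side2.png")[170:290,260:380]
o=np.zeros((480,800,3),np.uint8);o[:311,:400]=cv2.resize(t,(400,311));o[:400,400:]=cv2.resize(s,(400,400));cv2.imwrite("pics/d.png",o)
E
```

```text
3.7 [ 599.2 -272.7   46.6] [-0.4  0.3 -0.7  0.1 -0.3  0.5] [0.1 0.4 0.1]
offset [0.002, 0.003, -0.001] rot [0.0, -0.001, 0.002] tcp [ 599.6 -271.8   46.7]
```

View pics/d.png

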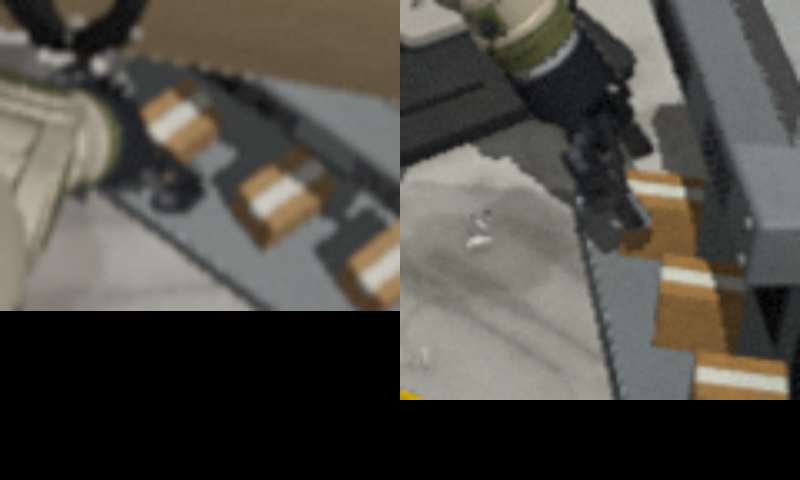

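The fingers straddle the left carton: in the side crop the near finger is at about (635,215) against the carton's front half, as expected with the pads open. I'll close and lift.

{"api": "jog_arm", "payload": {"plan": [{"fingers": 0,"offset": [0,0,0],"rot": [0,0,0]},{"fingers": 0,"offset": [0,0,0],"rot": [0,0,0]},{"fingers": 0,"offset": [0,0,0],"rot": [0,0,0]},{"fingers": 0,"offset": [0,0,0],"rot": [0,0,0]},{"fingers": 0,"offset": [0,0,0],"rot": [0,0,0]},{"fingers": 0,"offset": [0,0,0],"rot": [0,0,0]}], "squeeze": 40}}

```text
time_s: 4.55
position: [599.8, -273.3, 47.9]
tcp_rot: [[-0.466, 0.823, 0.326], [0.673, 0.568, -0.473], [-0.575, -0.001, -0.818]]
contact_force: [-2.7, 1.6, 6.1]
finger_gap: 0.503
finger_force: 40.9
```

{"api": "jog_arm", "payload": {"plan": [{"fingers": 0,"offset": [-0.025,0,-0.035],"rot": [0,0,0]},{"fingers": 0,"offset": [-0.055,0,-0.08],"rot": [0,0,0]},{"fingers": 0,"offset": [-0.055,0,-0.08],"rot": [0,0,0]},{"fingers": 0,"offset": [-0.055,0,-0.08],"rot": [0,0,0]},{"fingers": 0,"offset": [-0.055,0,-0.08],"rot": [0,0,0]}]}}

```text
time_s: 5.18
position: [598.8, -272.8, 70.8]
tcp_rot: [[-0.467, 0.823, 0.324], [0.674, 0.568, -0.472], [-0.573, -0.002, -0.82]]
contact_force: [0.1, 0.2, -0.8]
finger_gap: 0.505
finger_force: 40.8
```

```bash
cat >> h.py <<'E'
def weigh():
    F=[]
    for i in range(6): F.append(read_state()["contact_force"]);read_camera("side")
    print("F",np.mean(F,0),"sd",np.std(F,0));s=read_state();print(s["time_s"],s["position"],s["torque"]*10,s["finger_gap"],s["finger_force"],s["joint_positions"])
E
python3 -c "
from h import *
weigh()"
```

```text
F [ 0.2 -0.2 -1.3] sd [0.2 0.3 0.3]
5.475 [ 599.2 -272.9   71.1] [5.  3.6 0.4] 0.5030140904922574 40.75156308710575 [-0.4  0.2 -0.6  0.2 -0.3  0.5]
```

Carton A reads about 1.3 N, so it is empty. I'll set it back down.

{"api": "jog_arm", "payload": {"plan": [{"fingers": 0,"offset": [0.025,0,0.035],"rot": [0,0,0]},{"fingers": 0,"offset": [0.045,0,0.065],"rot": [0,0,0]},{"fingers": 0,"offset": [0.053,0,0.076],"rot": [0,0,0]},{"fingers": 0,"offset": [0.053,0,0.076],"rot": [0,0,0]},{"fingers": 0.6,"offset": [0.053,0,0.076],"rot": [0,0,0]},{"fingers": 1,"offset": [0.053,0,0.076],"rot": [0,0,0]},{"fingers": 1,"offset": [0.053,0,0.076],"rot": [0,0,0]},{"fingers": 1,"offset": [0.053,0,0.076],"rot": [0,0,0]}]}}

```text
time_s: 6.48
position: [599.3, -273.1, 48.3]
tcp_rot: [[-0.466, 0.823, 0.325], [0.673, 0.568, -0.473], [-0.574, -0.001, -0.819]]
contact_force: [-0.1, -0.1, 0.2]
finger_gap: 0.998
finger_force: 0.0
```

{"api": "jog_arm", "payload": {"plan": [{"fingers": 1,"offset": [0,0,-0.1],"rot": [0,0,0]},{"fingers": 1,"offset": [0,0,-0.3],"rot": [0,0,0]},{"fingers": 1,"offset": [0,0,-0.5],"rot": [0,0,0]},{"fingers": 1,"offset": [0,0,-0.5],"rot": [0,0,0]}]}}

```text
time_s: 6.98
position: [560.5, -213.4, 155.3]
tcp_rot: [[-0.464, 0.822, 0.331], [0.671, 0.57, -0.474], [-0.578, 0.003, -0.816]]
contact_force: [0.9, -1.4, 0.7]
finger_gap: 0.999
finger_force: 0.0
```

```bash
python3 - <<'E'
from h import *
s=read_state();print(s["time_s"],s["position"],s["joint_positions"],s["contact_force"])
yaw=-56.5;g=np.array([529.5,-346.4,62]);z=lean(yaw,35)[:,2]
goal(g-z*130,yaw,35);goal(g,yaw,35)
E
```

```text
6.975 [ 560.5 -213.4  155.3] [-0.3  0.  -0.6  0.4 -0.4  0.6] [ 0.9 -1.4  0.7]
offset [-0.086, -0.4, 0.07] rot [0.009, 0.004, 0.01] tcp [ 494.3 -293.2  153.2]
offset [-0.083, -0.407, 0.59] rot [0.009, 0.004, 0.01] tcp [ 535.4 -355.3   46.7]
```

{"api": "jog_arm", "payload": {"plan": [{"fingers": 1,"offset": [-0.085,-0.2,0.0],"rot": [0.005,0.002,0.005]},{"fingers": 1,"offset": [-0.085,-0.4,0.03],"rot": [0.009,0.004,0.01]},{"fingers": 1,"offset": [-0.085,-0.405,0.1],"rot": [0.009,0.004,0.01]},{"fingers": 1,"offset": [-0.085,-0.405,0.25],"rot": [0.009,0.004,0.01]},{"fingers": 1,"offset": [-0.083,-0.407,0.4],"rot": [0.009,0.004,0.01]},{"fingers": 1,"offset": [-0.083,-0.407,0.5],"rot": [0.009,0.004,0.01]},{"fingers": 1,"offset": [-0.083,-0.407,0.565],"rot": [0.009,0.004,0.01]},{"fingers": 1,"offset": [-0.083,-0.407,0.59],"rot": [0.009,0.004,0.01]},{"fingers": 1,"offset": [-0.083,-0.407,0.59],"rot": [0.009,0.004,0.01]}]}}

```text
time_s: 8.1
position: [532.5, -355.5, 41.7]
tcp_rot: [[-0.456, 0.834, 0.31], [0.685, 0.551, -0.476], [-0.568, -0.004, -0.823]]
contact_force: [0.4, -0.5, -0.9]
finger_gap: 1.003
finger_force: 0.0
```

{"api": "jog_arm", "payload": {"plan": [{"fingers": 0,"offset": [0,0,0],"rot": [0,0,0]},{"fingers": 0,"offset": [0,0,0],"rot": [0,0,0]},{"fingers": 0,"offset": [0,0,0],"rot": [0,0,0]},{"fingers": 0,"offset": [0,0,0],"rot": [0,0,0]},{"fingers": 0,"offset": [0,0,0],"rot": [0,0,0]},{"fingers": 0,"offset": [0,0,0],"rot": [0,0,0]}]}}

```text
time_s: 8.85
position: [533.2, -355.7, 43.0]
tcp_rot: [[-0.455, 0.834, 0.312], [0.685, 0.551, -0.477], [-0.57, -0.003, -0.822]]
contact_force: [-1.6, 2.4, 5.5]
finger_gap: 0.506
finger_force: 42.3
```

{"api": "jog_arm", "payload": {"plan": [{"fingers": 0,"offset": [-0.025,0,-0.035],"rot": [0,0,0]},{"fingers": 0,"offset": [-0.055,0,-0.08],"rot": [0,0,0]},{"fingers": 0,"offset": [-0.055,0,-0.08],"rot": [0,0,0]},{"fingers": 0,"offset": [-0.055,0,-0.08],"rot": [0,0,0]},{"fingers": 0,"offset": [-0.055,0,-0.08],"rot": [0,0,0]}]}}

```text
time_s: 9.48
position: [532.1, -355.0, 65.3]
tcp_rot: [[-0.456, 0.834, 0.31], [0.686, 0.551, -0.476], [-0.567, -0.005, -0.823]]
contact_force: [-0.1, -0.3, -0.2]
finger_gap: 0.508
finger_force: 41.4
```

```bash
python3 -c "
from h import *
weigh()"
```

```text
F [ 0.3 -0.1 -0.9] sd [0.6 0.3 0.6]
9.775 [ 532.5 -355.3   65.8] [5.2 3.5 0.1] 0.5035203604113083 41.41288295388222 [-0.6  0.2 -0.7  0.1 -0.2  0.3]
```

Carton B is empty too, at about 1 N. I'll set it down and go to carton C.

{"api": "jog_arm", "payload": {"plan": [{"fingers": 0,"offset": [0.025,0,0.035],"rot": [0,0,0]},{"fingers": 0,"offset": [0.045,0,0.065],"rot": [0,0,0]},{"fingers": 0,"offset": [0.052,0,0.075],"rot": [0,0,0]},{"fingers": 0,"offset": [0.052,0,0.075],"rot": [0,0,0]},{"fingers": 0.6,"offset": [0.052,0,0.075],"rot": [0,0,0]},{"fingers": 1,"offset": [0.052,0,0.075],"rot": [0,0,0]},{"fingers": 1,"offset": [0.052,0,0.075],"rot": [0,0,0]},{"fingers": 1,"offset": [0.052,0,0.075],"rot": [0,0,0]}]}}

```text
time_s: 10.78
position: [532.6, -355.5, 43.4]
tcp_rot: [[-0.455, 0.834, 0.311], [0.685, 0.551, -0.476], [-0.569, -0.004, -0.823]]
contact_force: [0.5, 1.0, -0.0]
finger_gap: 1.002
finger_force: 0.0
```

{"api": "jog_arm", "payload": {"plan": [{"fingers": 1,"offset": [0,0,-0.1],"rot": [0,0,0]},{"fingers": 1,"offset": [0,0,-0.3],"rot": [0,0,0]},{"fingers": 1,"offset": [0,0,-0.5],"rot": [0,0,0]},{"fingers": 1,"offset": [0,0,-0.5],"rot": [0,0,0]},{"fingers": 1,"offset": [0,0,-0.5],"rot": [0,0,0]},{"fingers": 1,"offset": [0,0,-0.5],"rot": [0,0,0]}]}}

```text
time_s: 11.52
position: [493.0, -295.8, 144.4]
tcp_rot: [[-0.456, 0.835, 0.309], [0.686, 0.551, -0.475], [-0.567, -0.005, -0.824]]
contact_force: [0.3, -0.3, -0.5]
finger_gap: 1.003
finger_force: 0.0
```

```bash
python3 - <<'E'
from h import *
s=read_state();print(s["time_s"],s["position"],s["joint_positions"],s["contact_force"])
yaw=-55.3;g=np.array([465.5,-424,64]);z=lean(yaw,35)[:,2]
goal(g-z*130,yaw,35);goal(g,yaw,35)
E
```

```text
11.525 [ 493.  -295.8  144.4] [-0.5 -0.  -0.7  0.4 -0.3  0.4] [ 0.3 -0.3 -0.5]
offset [-0.116, -0.38, 0.03] rot [-0.011, -0.005, -0.01] tcp [ 429.2 -371.5  155.2]
offset [-0.12, -0.371, 0.55] rot [-0.011, -0.005, -0.01] tcp [ 471.6 -432.8   48.7]
```

{"api": "jog_arm", "payload": {"plan": [{"fingers": 1,"offset": [-0.115,-0.2,-0.02],"rot": [-0.005,-0.002,-0.005]},{"fingers": 1,"offset": [-0.115,-0.375,0.0],"rot": [-0.011,-0.005,-0.01]},{"fingers": 1,"offset": [-0.116,-0.378,0.08],"rot": [-0.011,-0.005,-0.01]},{"fingers": 1,"offset": [-0.118,-0.374,0.23],"rot": [-0.011,-0.005,-0.01]},{"fingers": 1,"offset": [-0.12,-0.371,0.38],"rot": [-0.011,-0.005,-0.01]},{"fingers": 1,"offset": [-0.12,-0.371,0.48],"rot": [-0.011,-0.005,-0.01]},{"fingers": 1,"offset": [-0.12,-0.371,0.535],"rot": [-0.011,-0.005,-0.01]},{"fingers": 1,"offset": [-0.12,-0.371,0.55],"rot": [-0.011,-0.005,-0.01]},{"fingers": 1,"offset": [-0.12,-0.371,0.55],"rot": [-0.011,-0.005,-0.01]},{"fingers": 1,"offset": [-0.12,-0.371,0.55],"rot": [-0.011,-0.005,-0.01]}]}}

```text
time_s: 12.78
position: [473.0, -433.1, 51.5]
tcp_rot: [[-0.465, 0.822, 0.329], [0.672, 0.57, -0.473], [-0.576, 0.001, -0.817]]
contact_force: [-0.5, 0.2, 0.2]
finger_gap: 1.0
finger_force: 0.0
```

{"api": "jog_arm", "payload": {"plan": [{"fingers": 0,"offset": [0,0,0],"rot": [0,0,0]},{"fingers": 0,"offset": [0,0,0],"rot": [0,0,0]},{"fingers": 0,"offset": [0,0,0],"rot": [0,0,0]},{"fingers": 0,"offset": [0,0,0],"rot": [0,0,0]},{"fingers": 0,"offset": [0,0,0],"rot": [0,0,0]},{"fingers": 0,"offset": [0,0,0],"rot": [0,0,0]}], "squeeze": 60}}

```text
time_s: 13.52
position: [472.6, -433.6, 51.3]
tcp_rot: [[-0.465, 0.822, 0.328], [0.672, 0.569, -0.473], [-0.576, 0.001, -0.817]]
contact_force: [-4.3, 2.2, 5.2]
finger_gap: 0.497
finger_force: 60.8
```

{"api": "jog_arm", "payload": {"plan": [{"fingers": 0,"offset": [-0.025,0,-0.035],"rot": [0,0,0]},{"fingers": 0,"offset": [-0.055,0,-0.08],"rot": [0,0,0]},{"fingers": 0,"offset": [-0.055,0,-0.08],"rot": [0,0,0]},{"fingers": 0,"offset": [-0.055,0,-0.08],"rot": [0,0,0]},{"fingers": 0,"offset": [-0.055,0,-0.08],"rot": [0,0,0]}]}}

```text
time_s: 14.15
position: [471.9, -432.2, 73.5]
tcp_rot: [[-0.467, 0.822, 0.327], [0.674, 0.57, -0.471], [-0.573, 0.001, -0.819]]
contact_force: [-0.2, 0.8, -4.6]
finger_gap: 0.495
finger_force: 61.9
```

```bash
python3 -c "
from h import *
weigh()
for n in('top','side'):cv2.imwrite(f'pics/{n}3.png',read_camera(n)['color'][:,:,::-1])
t=cv2.imread('pics/top3.png')[150:250,270:400];s=cv2.imread('pics/side3.png')[190:330,300:400]
o=np.zeros((504,800,3),np.uint8);o[:330,:430]=cv2.resize(t,(430,330));o[:,440:]=cv2.resize(s,(360,504));cv2.imwrite('pics/e.png',o)
goal((430,-180,300),-50,35)"
```

```text
F [-0.1  0.2 -4.1] sd [0.3 0.7 0.5]
14.45 [ 472.4 -432.8   74.4] [8.4 6.4 0.2] 0.49599914984148835 61.90306842327118 [-0.8  0.1 -0.8  0.1 -0.1  0.1]
offset [0.242, 0.442, -1.196] rot [-0.033, 0.001, -0.048] tcp [ 436.9 -188.2  284.7]
```

View pics/e.png

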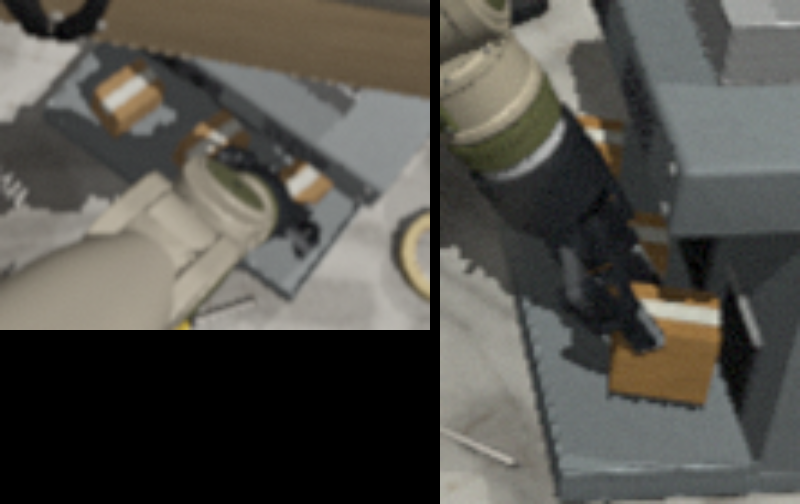

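Carton C reads 4.1 N, so it is the full one. The picture shows it held level by its upper front, with A and B upright behind. I'll retract along the tool axis.

{"api": "jog_arm", "payload": {"plan": [{"fingers": 0,"offset": [0,0,-0.1],"rot": [0,0,0]},{"fingers": 0,"offset": [0,0,-0.2],"rot": [0,0,0]},{"fingers": 0,"offset": [0,0,-0.3],"rot": [0,0,0]},{"fingers": 0,"offset": [0,0,-0.4],"rot": [0,0,0]},{"fingers": 0,"offset": [0,0,-0.5],"rot": [0,0,0]},{"fingers": 0,"offset": [0,0,-0.6],"rot": [0,0,0]},{"fingers": 0,"offset": [0,0,-0.6],"rot": [0,0,0]}]}}

```text
time_s: 15.42
position: [423.9, -362.4, 199.9]
tcp_rot: [[-0.464, 0.821, 0.331], [0.671, 0.57, -0.474], [-0.578, 0.002, -0.816]]
contact_force: [-0.1, 0.4, -4.8]
finger_gap: 0.496
finger_force: 63.0
```

```bash
python3 - <<'E'
from h import *
s=read_state();print(s["time_s"],s["position"],s["joint_positions"],s["contact_force"],s["finger_gap"])
goal([390,-130,280],-50,35)
E
```

```text
15.425 [ 423.9 -362.4  199.9] [-0.8 -0.2 -0.7  0.4 -0.1  0.1] [-0.1  0.4 -4.8] 0.49602421195652086
offset [0.502, 0.423, -0.673] rot [-0.032, 0.004, -0.048] tcp [ 396.9 -138.2  264.7]
```

{"api": "jog_arm", "payload": {"plan": [{"fingers": 0,"offset": [0.07,0.06,-0.1],"rot": [0,0,0]},{"fingers": 0,"offset": [0.15,0.13,-0.21],"rot": [-0.01,0,-0.015]},{"fingers": 0,"offset": [0.24,0.21,-0.33],"rot": [-0.015,0,-0.025]},{"fingers": 0,"offset": [0.33,0.28,-0.45],"rot": [-0.02,0,-0.03]},{"fingers": 0,"offset": [0.42,0.36,-0.57],"rot": [-0.03,0,-0.04]},{"fingers": 0,"offset": [0.5,0.42,-0.67],"rot": [-0.032,0.004,-0.048]}]}}

```text
time_s: 16.18
position: [396.1, -137.9, 262.3]
tcp_rot: [[-0.528, 0.766, 0.366], [0.63, 0.642, -0.436], [-0.569, -0.0, -0.822]]
contact_force: [0.8, -0.2, -4.1]
finger_gap: 0.498
finger_force: 63.0
```

```bash
python3 - <<'E'
from h import *
s=read_state();print(s["time_s"],s["position"],s["joint_positions"],s["contact_force"],s["finger_gap"])
goal([390,90,270],-40,35)
E
```

```text
16.175 [ 396.1 -137.9  262.3] [-0.3 -0.4 -0.7  0.8 -0.3  0.5] [ 0.8 -0.2 -4.1] 0.49750176812733304
offset [0.57, 0.574, -0.358] rot [-0.064, -0.003, -0.091] tcp [398.2  83.1 254.7]
```

{"api": "jog_arm", "payload": {"plan": [{"fingers": 0,"offset": [0.1,0.1,-0.06],"rot": [-0.01,0,-0.015]},{"fingers": 0,"offset": [0.2,0.2,-0.125],"rot": [-0.02,0,-0.03]},{"fingers": 0,"offset": [0.3,0.3,-0.19],"rot": [-0.03,0,-0.045]},{"fingers": 0,"offset": [0.4,0.4,-0.25],"rot": [-0.045,0,-0.06]},{"fingers": 0,"offset": [0.5,0.5,-0.31],"rot": [-0.055,0,-0.08]},{"fingers": 0,"offset": [0.57,0.57,-0.36],"rot": [-0.064,-0.003,-0.091]}]}}

```text
time_s: 16.92
position: [397.9, 83.6, 254.4]
tcp_rot: [[-0.629, 0.642, 0.44], [0.526, 0.767, -0.367], [-0.573, 0.001, -0.82]]
contact_force: [0.9, -0.2, -4.8]
finger_gap: 0.498
finger_force: 62.9
```

```bash
python3 - <<'E'
from h import *
s=read_state();print(s["time_s"],s["position"],s["joint_positions"],s["contact_force"],s["finger_gap"])
goal([450,250,240],-34,35);goal([570,310,180],-28.4,35)
E
```

```text
16.925 [397.9  83.6 254.4] [ 0.4 -0.3 -0.6  1.  -0.5  1.1] [ 0.9 -0.2 -4.8] 0.49839343385565793
offset [0.252, 0.649, -0.031] rot [-0.037, -0.001, -0.054] tcp [458.9 244.  224.7]
offset [0.215, 1.145, 0.288] rot [-0.073, -0.001, -0.105] tcp [579.4 304.9 164.7]
```

{"api": "jog_arm", "payload": {"plan": [{"fingers": 0,"offset": [0.04,0.11,-0.01],"rot": [-0.006,0,-0.01]},{"fingers": 0,"offset": [0.09,0.23,-0.01],"rot": [-0.012,0,-0.02]},{"fingers": 0,"offset": [0.14,0.35,-0.02],"rot": [-0.02,0,-0.03]},{"fingers": 0,"offset": [0.18,0.47,-0.02],"rot": [-0.03,0,-0.04]},{"fingers": 0,"offset": [0.22,0.57,-0.03],"rot": [-0.035,0,-0.05]},{"fingers": 0,"offset": [0.25,0.65,-0.03],"rot": [-0.037,0,-0.054]}]}}

```text
time_s: 17.68
position: [460.3, 243.4, 224.1]
tcp_rot: [[-0.679, 0.561, 0.474], [0.459, 0.828, -0.321], [-0.572, -0.001, -0.82]]
contact_force: [1.1, -0.1, -2.9]
finger_gap: 0.493
finger_force: 63.0
```

```bash
python3 - <<'E'
from h import *
s=read_state();print(s["time_s"],s["position"],s["joint_positions"],s["contact_force"],s["finger_gap"])
goal([568,311,130],-28.4,35)
E
```

```text
17.675 [460.3 243.4 224.1] [ 0.7  0.1 -0.4  1.  -0.6  1.2] [ 1.1 -0.1 -2.9] 0.4931300944003664
offset [0.047, 0.47, 0.501] rot [-0.037, -0.001, -0.052] tcp [577.4 305.9 114.7]
```

{"api": "jog_arm", "payload": {"plan": [{"fingers": 0,"offset": [0.007,0.08,0.08],"rot": [-0.006,0,-0.008]},{"fingers": 0,"offset": [0.016,0.17,0.17],"rot": [-0.013,0,-0.018]},{"fingers": 0,"offset": [0.025,0.26,0.27],"rot": [-0.02,0,-0.028]},{"fingers": 0,"offset": [0.035,0.35,0.37],"rot": [-0.028,0,-0.039]},{"fingers": 0,"offset": [0.043,0.43,0.46],"rot": [-0.034,0,-0.048]},{"fingers": 0,"offset": [0.047,0.47,0.5],"rot": [-0.037,0,-0.052]},{"fingers": 0,"offset": [0.047,0.47,0.5],"rot": [-0.037,0,-0.052]},{"fingers": 0,"offset": [0.047,0.47,0.5],"rot": [-0.037,0,-0.052]}]}}

```text
time_s: 18.68
position: [576.5, 303.9, 116.8]
tcp_rot: [[-0.721, 0.476, 0.504], [0.39, 0.88, -0.273], [-0.573, -0.0, -0.819]]
contact_force: [-0.4, -0.6, -3.5]
finger_gap: 0.494
finger_force: 63.0
```

```bash
python3 - <<'E'
from h import *
s=read_state();print(s["time_s"],s["position"],s["joint_positions"],s["contact_force"],s["finger_gap"])
zt=26.3+5+lean(-28.4,35)[2,2]*-1*18.7
goal([568,311,zt],-28.4,35)
for n in("top","side"):cv2.imwrite(f"pics/{n}4.png",read_camera(n)["color"][:,:,::-1])
t=cv2.imread("pics/top4.png")[140:250,100:220];s=cv2.imread("pics/side4.png")[100:220,150:270]
o=np.zeros((400,800,3),np.uint8);o[:367,:400]=cv2.resize(t,(400,367));o[:,400:]=cv2.resize(s,(400,400));cv2.imwrite("pics/f.png",o)
E
```

```text
18.675 [576.5 303.9 116.8] [ 0.6  0.3 -0.3  0.6 -0.5  1. ] [-0.4 -0.6 -3.5] 0.4938056435180318
offset [0.197, 0.009, 0.28] rot [-0.0, -0.0, -0.0] tcp [577.4 305.9  31.3]
```

View pics/f.png

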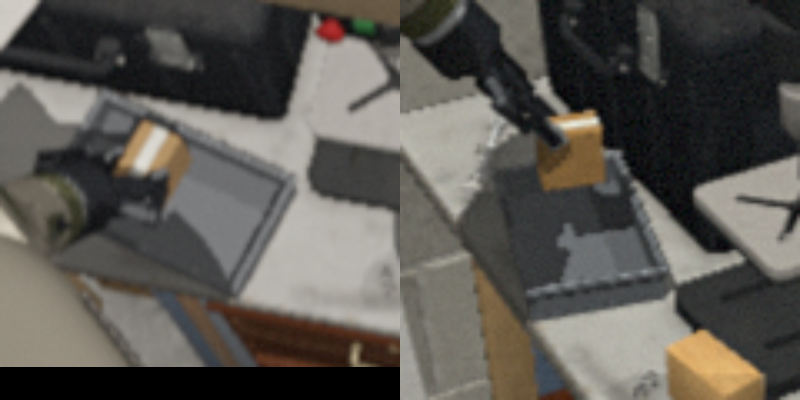

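The carton is held level above the tote, at about (150,165) in the top crop, and the height parallax matches a central position. I'll lower it.

{"api": "jog_arm", "payload": {"plan": [{"fingers": 0,"offset": [0.03,0.002,0.04],"rot": [0,0,0]},{"fingers": 0,"offset": [0.08,0.005,0.11],"rot": [0,0,0]},{"fingers": 0,"offset": [0.125,0.008,0.18],"rot": [0,0,0]},{"fingers": 0,"offset": [0.165,0.008,0.235],"rot": [0,0,0]},{"fingers": 0,"offset": [0.185,0.008,0.265],"rot": [0,0,0]},{"fingers": 0,"offset": [0.195,0.008,0.278],"rot": [0,0,0]},{"fingers": 0,"offset": [0.195,0.008,0.278],"rot": [0,0,0]},{"fingers": 0,"offset": [0.195,0.008,0.278],"rot": [0,0,0]}]}}

```text
time_s: 19.77
position: [578.2, 306.0, 32.5]
tcp_rot: [[-0.72, 0.476, 0.505], [0.39, 0.88, -0.272], [-0.574, 0.001, -0.819]]
contact_force: [-0.0, -0.8, -3.8]
finger_gap: 0.497
finger_force: 62.9
```

{"api": "jog_arm", "payload": {"plan": [{"fingers": 0,"offset": [0.0025,0,0.0033],"rot": [0,0,0]},{"fingers": 0,"offset": [0.005,0,0.0066],"rot": [0,0,0]},{"fingers": 0,"offset": [0.007,0,0.01],"rot": [0,0,0]},{"fingers": 0,"offset": [0.007,0,0.01],"rot": [0,0,0]},{"fingers": 0,"offset": [0.007,0,0.01],"rot": [0,0,0]}]}}

```text
time_s: 20.4
position: [577.6, 305.6, 28.5]
tcp_rot: [[-0.721, 0.476, 0.504], [0.39, 0.88, -0.273], [-0.573, -0.0, -0.819]]
contact_force: [-0.0, -0.2, -4.2]
finger_gap: 0.495
finger_force: 62.9
```

Still hanging; I'll lower it 1 mm at a time until the force changes.

{"api": "jog_arm", "payload": {"plan": [{"fingers": 0,"offset": [0.0023,0,0.0033],"rot": [0,0,0]},{"fingers": 0,"offset": [0.0046,0,0.0066],"rot": [0,0,0]},{"fingers": 0,"offset": [0.0046,0,0.0066],"rot": [0,0,0]},{"fingers": 0,"offset": [0.0046,0,0.0066],"rot": [0,0,0]}]}}

```text
time_s: 20.9
position: [577.7, 305.6, 26.6]
tcp_rot: [[-0.721, 0.476, 0.504], [0.39, 0.88, -0.273], [-0.574, -0.0, -0.819]]
contact_force: [0.5, -0.1, -2.3]
finger_gap: 0.496
finger_force: 63.0
```

{"api": "jog_arm", "payload": {"plan": [{"fingers": 0,"offset": [0.0023,0,0.0033],"rot": [0,0,0]},{"fingers": 0,"offset": [0.0023,0,0.0033],"rot": [0,0,0]},{"fingers": 0,"offset": [0.0023,0,0.0033],"rot": [0,0,0]}]}}

```text
time_s: 21.28
position: [578.0, 305.7, 26.3]
tcp_rot: [[-0.72, 0.476, 0.505], [0.39, 0.88, -0.273], [-0.574, 0.0, -0.819]]
contact_force: [-3.5, -0.4, 3.9]
finger_gap: 0.494
finger_force: 63.8
```

The carton is on the floor. I'll release and retract along the tool axis.

{"api": "jog_arm", "payload": {"plan": [{"fingers": 0.55,"offset": [0,0,0],"rot": [0,0,0]},{"fingers": 0.7,"offset": [0,0,0],"rot": [0,0,0]},{"fingers": 0.9,"offset": [0,0,0],"rot": [0,0,0]},{"fingers": 0.9,"offset": [0,0,0],"rot": [0,0,0]},{"fingers": 0.9,"offset": [0,0,0],"rot": [0,0,0]},{"fingers": 0.9,"offset": [0,0,-0.1],"rot": [0,0,0]},{"fingers": 0.9,"offset": [0,0,-0.25],"rot": [0,0,0]},{"fingers": 0.9,"offset": [0,0,-0.45],"rot": [0,0,0]},{"fingers": 0.9,"offset": [0,0,-0.65],"rot": [0,0,0]},{"fingers": 0.9,"offset": [0,0,-0.85],"rot": [0,0,0]},{"fingers": 0.9,"offset": [0,0,-0.85],"rot": [0,0,0]}]}}

```text
time_s: 22.65
position: [470.9, 366.6, 204.0]
tcp_rot: [[-0.719, 0.473, 0.509], [0.391, 0.881, -0.267], [-0.575, 0.007, -0.818]]
contact_force: [0.0, 0.4, -0.1]
finger_gap: 0.899
finger_force: 0.0
```

```bash
python3 - <<'E'
from h import *
s=read_state();print(s["time_s"],s["position"],s["contact_force"])
for n in("top","side"):cv2.imwrite(f"pics/{n}5.png",read_camera(n)["color"][:,:,::-1])
t=cv2.imread("pics/top5.png")[140:250,100:400];s=cv2.imread("pics/side5.png")[130:330,160:400]
o=np.zeros((600,800,3),np.uint8);o[:280]=cv2.resize(t,(800,280));o[285:,:380]=cv2.resize(s,(380,315));o[285:,400:]=cv2.resize(s[20:],(400,315));cv2.imwrite("pics/g.png",o)
E
```

```text
22.65 [470.9 366.6 204. ] [ 0.   0.4 -0.1]
```

View pics/g.png

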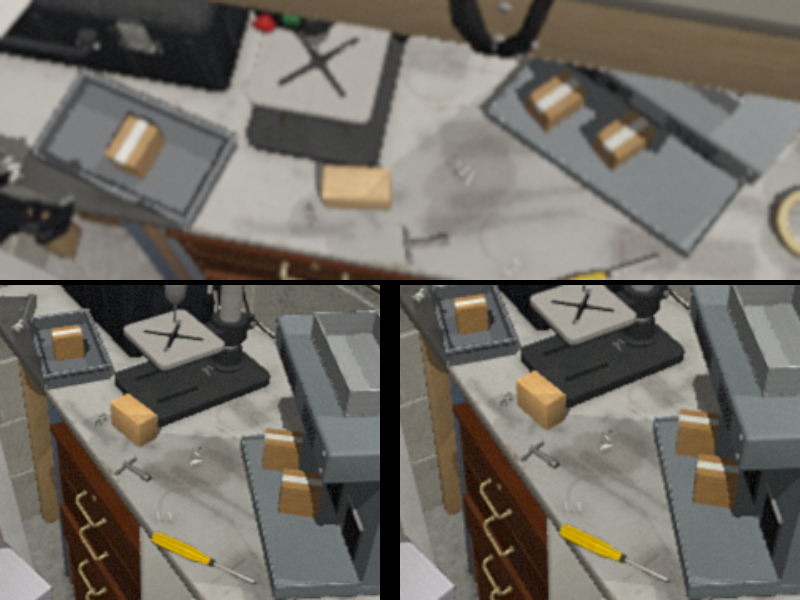

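The full carton stands upright in the middle of the tote, at (135,145) in the top strip. A and B stand upright in the tray, at (555,100) and (623,140), and the block and key are where they were.

```bash
python3 -c "
from workcell import *
print(sign_off())"
```

```text
the job is handed in; nothing more can be done
None
```

The job is handed in: the one full carton (about 4.1 N when lifted) was set down gently and stands upright in the tote, the two empty ones (about 1 N each) stand upright in the catch tray, and nothing else on the bench was moved.

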